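Shut the parts case and snap its three tabs home

ROBOT

A 7-joint arm with a two-finger parallel gripper is mounted at the origin on a cart in front of the work surface, level with it; the furniture and walls round the work are solid. World frame = base frame: x ahead of the robot, y to its left, z up, the work surface at z = 0. Lengths are in mm, angles in rad, forces in N, time in s.
With the tool pointing down it reaches from about 400 to 875 mm from the base axis. Payload 6.5 kg.
Tool frame: the origin (TCP) lies midway between the tips of the shut fingers; the grasp point (between the pads) lies 19 mm behind it; z points along the fingers, y is the direction in which the jaws open and shut (so a half turn about z gives the same grasp; the last joint's range is limited). The gripper opens to 88 mm and grips with 3 to 60 N. Pads are 18 mm wide; open, the fingers measure 123 mm over their backs; the gripper's body (75 mm by 187 mm) begins 45 mm behind the grasp point.
Start: joints at [-1.37, 0.536, -0.004, 1.538, 0.003, 1.067, -0.071], TCP at [171.365, 626.996, 238.716] pointing down, gripper open.
Joint ranges: [-2.7, 2.7], [-0.37, 2.16], [-1.27, 1.26], [0.24, 2.4], [-1.31, 4.45], [0.19, 1.91], [-2.76, 2.76]. Speed limits (rad/s): [2.39, 2.39, 3.14, 3.14, 3.14, 3.14, 3.14].

INTERFACE

Orientations are given as a unit quaternion [w, x, y, z].
In Python, from bench import get_obs, capture, sign_off gives the robot as it stands.
- The arm moves only by the shell command python3 -m creep 'ROWS' [OPENING] [FORCE]. ROWS is JSON, a list of rows, each a list of 4 numbers: the shift along the tool's x, y, z scaled (see below), then the turn about the tool's z scaled (see below). A call has exactly 5 rows; each row shifts and turns the commanded pose from where the row before left it, along the tool's axes as they then stand; what a row does not reach is not made up. The controller multiplies each number of a shift by 0.05 m and each number of a turn by 30 degrees. A row lasts 1/8 s, in which the tool goes at most 62.5 mm and 10.7 degrees, less where a joint would pass 70% of its speed; a pose out of reach is approached as far as the arm can. A call with a number of a shift or a turn outside -1 to 1 is refused whole. A call with a gripper value outside its range is refused whole. OPENING is the gripper command: -1 is shut, 1 is fully open, values between are in proportion, set as the call begins (- or left out, the last holds). The fingers move at their own pace and stop on an object; FORCE is the grip in N (left out, the last holds). Time passes only in rows, so rows that do not move let the fingers close, or fill a call up. It gives the time, the measured TCP pose, the force and the opening at its end, in the units of the state.
- get_obs(): the state, without advancing time (a new reading comes with each control period).
- capture(name): name is "scene" or "top" or "wrist"; returns a dict with "color" (420x560x3 uint8, red, green, blue), "fov_y" (degrees; the focal length in pixels is half the picture's height over the tangent of half this angle, whatever the lens; pixels are square), "cx", "cy" (the principal point, pixels), "R" (3x3) and "t" (3): a world point X has camera coordinates R X + t. Camera axes: x right, y down, z forward; pixel columns grow to the right and rows downward; lengths in mm; the calibration is good to about 2 mm. The wrist camera is an equidistant fisheye: a pixel r from the principal point sees the ray r / f radians off the axis. A picture is of the moment at which its call begins. There is no depth.
- sign_off(): hands the job in, once; it reports no verdict.
The state is a dict: "clock": time; "q": joint angles; "dq": joint speeds; "joint_torque": joint torques, N m; "position": TCP position; "tcp_rot": TCP orientation; "contact_force": force on the tool from outside, world axes, zero at the start; "moment": the same for the moment, N m; "opening": opening from 0.0 (shut) to 1.0 (fully open).
Only numpy, scipy, OpenCV 4.12 (cv2) and the standard library are available. Lean on these libraries where they do the work, as an engineer would, in place of code of your own. Each camera call takes 0.05 s, during which the arm holds its last target.

TASK

Shut the lid of the grey parts case first, with its snap tabs still up, then press each of the three tabs around the lid's rim until it clicks flat; the rear one lies under the edge of the shelf. Leave the lid fully shut with all three tabs home, and do not disturb the jar and wooden block on the shelf or the thread spool and pliers on the bench.

Things in the scene. Friction and masses are not known exactly. Their poses are not given: they have to be found in the camera images.
- case: Grey plastic parts case, fixed on the bench; base 128 mm (x) x 148 mm (y) x 52 mm high, boards and cells inside. Origin: centre of its underside; x away from the robot, y left to the hinge side, z up. With the lid shut its three tabs hinge at z = 55 mm on lines through the middles of the lid's edges: front x = -67 mm, y = 0; rear x = +67 mm, y = 0; side x = 0, y = -77 mm.
- lid_hinge (a point): Middle of the lid's hinge line, which runs along the case's x at case y = +77 mm, z = 55 mm. The white lid is a plate 134 mm (along x) x 154 mm, 5 mm thick, its mid-thickness at the hinge line's height when shut (top at case z = 58 mm, a raised panel in its middle, beginning 25 mm in from the edges, at 60 mm).
- case_lid (a joint): Lid hinge, rad: 0 = shut, 1.57 = upright over the left (+y) side of the case. It starts open, 1.2 to 1.65. Stiff enough to stay where it is left; about 1 to 3 N at its free edge moves it.
- lid_edge (a point): Middle of the lid's free edge (opposite the hinge, 154 mm from it), at the root of tab_side, mid-thickness of the lid.
- tab_front (a joint): Front snap tab, on the lid edge nearest the robot (case -x). White flap 30 mm wide, 28 mm long from its hinge line, 4 mm thick. Rad: 0 = up and outward at 40 degrees to the lid's plane, 0.70 = home, flat in the lid's plane. Over-centre spring: it resists (about 6 N at its pad at first, then less) and springs back if released below 0.45; beyond, it snaps to 0.70 and stays. Free space above it.
- tab_side (a joint): Side snap tab, on the lid's free edge (case -y). White flap 30 mm wide, 28 mm long from its hinge line, 4 mm thick. Rad: 0 = up and outward at 40 degrees to the lid's plane, 0.70 = home, flat in the lid's plane. Over-centre spring: it resists (about 6 N at its pad at first, then less) and springs back if released below 0.45; beyond, it snaps to 0.70 and stays. Free space above it once the lid is shut.
- tab_rear (a joint): Rear snap tab, on the far edge (case +x). White flap 30 mm wide, 28 mm long from its hinge line, 4 mm thick. Rad: 0 = up and outward at 40 degrees to the lid's plane, 0.70 = home, flat in the lid's plane. Over-centre spring: it resists (about 6 N at its pad at first, then less) and springs back if released below 0.45; beyond, it snaps to 0.70 and stays. Under the shelf's edge: see its pad.
- tab_front_pad (a point): Press point of the front tab, 20 mm from its hinge line on its centre line, mid-thickness; moves with the tab.
- tab_side_pad (a point): Press point of the side tab, 20 mm from its hinge line, likewise.
- tab_rear_pad (a point): Press point of the rear tab, 20 mm from its hinge line, likewise. It lies under the front edge of the shelf board, so it can be reached only with the tool leaning back towards the robot, tips pointing forward and down, about 35 to 45 degrees from vertical.
- riser: Low fixed shelf standing on the bench behind the case: plywood board 140 mm (x) x 320 mm (y), 18 mm thick, underside 175 mm over the bench, on two steel side panels at y = +-145 mm. Origin on the bench under the board's centre, x away from the robot. The board's front edge (x = -70 mm) is 5 to 17 mm beyond the shut lid's rear edge, above the rear tab.
- jar: Bystander: jar with black lid, 60 mm across, 69 mm high, standing on the shelf board. Origin: centre of its underside.
- wood_block: Bystander: wooden drilling block, 50 x 70 x 45 mm high, standing on the shelf board. Origin: centre of its underside.
- spool: Bystander: spool of orange thread, 58 mm across, 60 mm high, standing on the bench to the right of the case. Origin: centre of its underside.
- pliers: Bystander: small blue-handled pliers, 148 mm long, 12 mm high, lying on the bench to the left of the case. Origin: centre of its underside.

How it is judged (in metres and radians):
On the way:
1. the lid is shut while all three tabs are still up (value of joint case_lid below 0.06 rad and value of joint each of tab_front, tab_side, tab_rear below 0.35 rad), for 0.2 s.
At the end, for the whole second after the job is handed in: The lid is shut (within 0.035 rad) and each of the three tabs lies home (over 0.62 of 0.70 rad) (value of joint case_lid below 0.035 rad and value of joint each of tab_front, tab_side, tab_rear above 0.62 rad); the robot touches nothing.
It fails at once if a bystander (jar, wooden block, spool, pliers) is moved more than 30 mm (distance of any of jar, wood_block, spool, pliers from where it was at the start of the episode above 0.03 m).
It also fails if it takes over 58 s, if anything falls off the work surface, if the arm or the gripper's body presses on something with over 40 N, if the wrist force passes 120 N, or if a joint passes its speed limit or range.

## Working session

There is one attempt and no reset: what is moved stays moved. The work goes in short steps, Python scripts to look and compute and a shell command to move; the robot and the scene stay as the last step left them, time stands still between calls to the robot, and variables do not carry over. Pictures are saved under pics/ and viewed, and the job is handed in when it is done.

```bash
ls; mkdir -p pics; python3 - <<'E'
from bench import get_obs, capture
import cv2
o=get_obs(); print({k:o[k] for k in o})
for n in("scene","top","wrist"):
    c=capture(n); cv2.imwrite(f"pics/{n}0.png",c["color"][:,:,::-1]); print(n,c["fov_y"],c["cx"],c["cy"],c["R"],c["t"])
E
```

```text
pics
{'clock': 0.0, 'q': array([-1.37017385,  0.53717195, -0.00443139,  1.53886601,  0.002584  ,
        1.06731745, -0.07122183]), 'dq': array([ 5.15387918e-04, -1.75650916e-03,  7.28741200e-04,  1.77214070e-04,
        1.25248432e-04, -5.24056827e-04, -3.72028262e-05]), 'joint_torque': array([-1.68882225e-04, -5.71010005e+01,  9.90744084e-01, -2.51609194e+01,
       -5.62572875e-02,  1.80745561e-02,  1.63613331e-04]), 'position': array([171.23668933, 626.39300185, 237.83817847]), 'tcp_rot': array([-5.77865922e-05,  1.32997878e-01,  9.91115933e-01, -8.76613897e-04]), 'contact_force': array([0.05599618, 0.59264726, 0.23959535]), 'moment': array([ 0.0108549 ,  0.0099137 , -0.02460314]), 'opening': 0.9969524773774395}
scene 52.0598302191513 281.0317616148939 211.69142971102661 [[ 0.75129573 -0.65986378  0.0115979 ]
 [-0.4139045  -0.48479815 -0.77048933]
 [ 0.51404065  0.57406493 -0.63734737]] [-379.77338132  393.01304788  841.55769981]
top 53.16190316922607 278.8644073084922 207.95528683331966 [[-0.00356392 -0.99999033 -0.00257815]
 [-0.99901071  0.00367469 -0.04431821]
 [ 0.04432725  0.00241766 -0.99901414]] [ 119.15665748  596.73563323 1321.37673425]
wrist 65.70646984690485 277.3164803527499 214.49954696512745 [[ 0.26492219  0.96426848 -0.00159038]
 [ 0.92778642 -0.25444906  0.27288832]
 [ 0.26273293 -0.0737697  -0.9620444 ]] [-649.96971514  -37.13258784  390.75972831]
```

View pics/scene0.png

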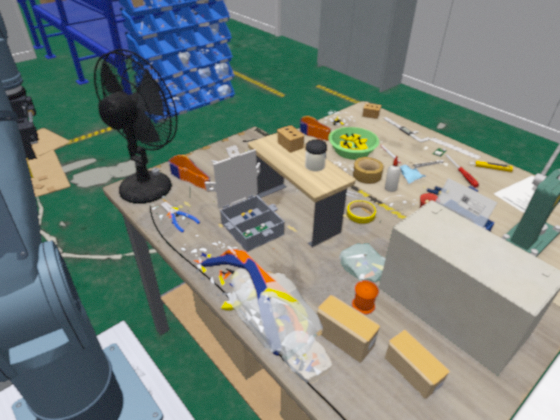

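View pics/top0.png

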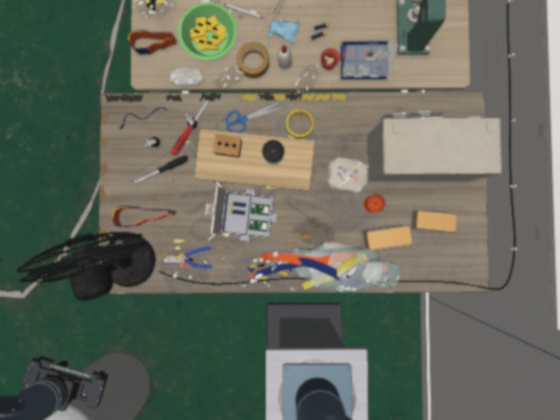

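View pics/wrist0.png

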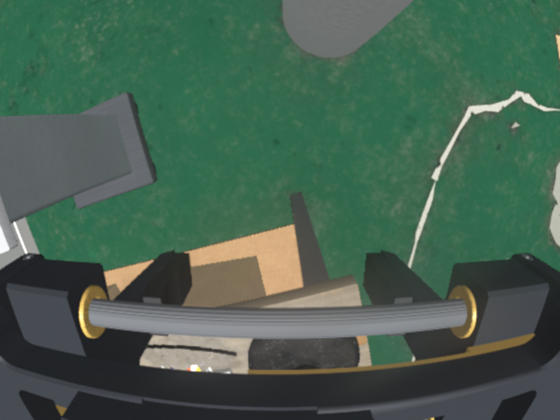

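```bash
python3 -m creep --help 2>&1 | head -30
```

```text
invalid input: not JSON, or not a number
```

```bash
python3 - <<'E'
import cv2
a=cv2.imread("pics/top0.png"); cv2.imwrite("pics/top0z.png",cv2.resize(a[120:300,160:400],None,fx=3.3,fy=3.3,interpolation=cv2.INTER_CUBIC))
a=cv2.imread("pics/scene0.png"); cv2.imwrite("pics/scene0z.png",cv2.resize(a[120:270,160:360],None,fx=4,fy=4,interpolation=cv2.INTER_CUBIC))
E
```

```text
(no output)
```

View pics/top0z.png

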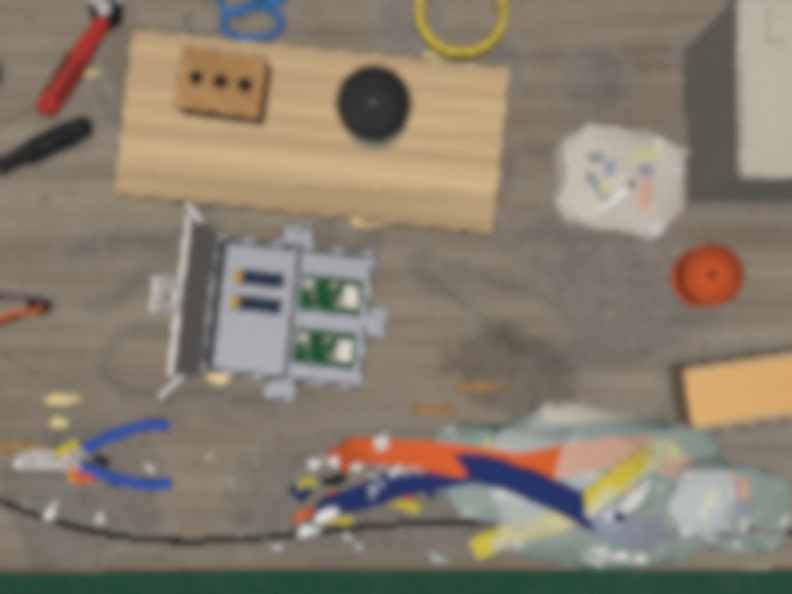

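View pics/scene0z.png

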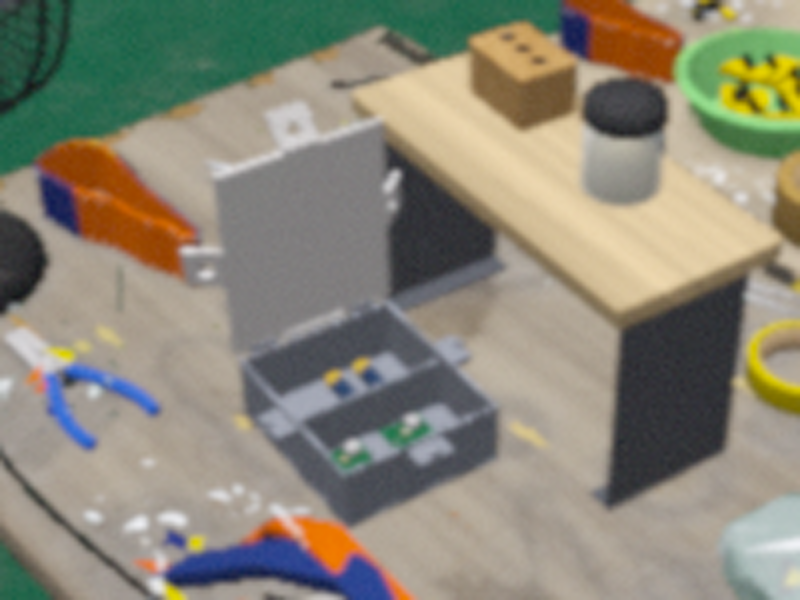

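```bash
cat > h.py <<'E'
import numpy as np, json
from scipy.spatial.transform import Rotation as Rot
from scipy.optimize import least_squares
def proj(c,X):
    X=np.atleast_2d(X); p=X@np.array(c["R"]).T+np.array(c["t"]); f=210/np.tan(np.radians(c["fov_y"])/2)
    return np.c_[c["cx"]+f*p[:,0]/p[:,2], c["cy"]+f*p[:,1]/p[:,2]]
def place(x,y,yaw,P):
    c,s=np.cos(yaw),np.sin(yaw); P=np.atleast_2d(P).astype(float)
    return np.c_[x+c*P[:,0]-s*P[:,1], y+s*P[:,0]+c*P[:,1], P[:,2]]
E
python3 - <<'E'
from h import *
from bench import capture
T=capture("top");S=capture("scene")
tz=lambda u:np.array(u)/3.3+[160,120]
sz=lambda u:np.array(u)/4+[160,120]
C=np.array([[-64,-74,52],[64,-74,52],[64,74,52],[-64,74,52]])
ct=tz([(362,385),(372,253),(225,240),(213,372)]); cs=sz([(345,492),(497,410),(385,303),(245,357)])
def lid(a):
    L=np.array([[-67,154],[67,154]]);# along lid distance; shut -> -y
    return np.array([[x,77-d*np.cos(a),55+d*np.sin(a)] for x,d in L])
ls=sz([(217,174),(383,122)]); lt=tz([(172,377),(190,222)])
def fc(p):
    A=place(p[0],p[1],p[2],C); L=place(p[0],p[1],p[2],lid(p[3]))
    return np.r_[proj(T,A)-ct,proj(S,A)-cs,proj(S,L)-ls,proj(T,L)-lt].ravel()
r=least_squares(fc,[600,200,0,1.5],loss='soft_l1'); print(r.x); print(fc(r.x).reshape(-1,2).round(1))
B=np.array([[-70,-160,193],[70,-160,193],[70,160,193],[-70,160,193]])
bt=tz([(493,231),(509,68),(133,30),(117,192)]); bs=sz([(622,320),(778,240),(np.nan,np.nan),(355,103)])
def fb(p):
    A=place(*p,B); return np.nan_to_num(np.r_[proj(T,A)-bt,proj(S,A)-bs]).ravel()
r=least_squares(fb,[800,200,0],loss='soft_l1'); print(r.x); print(fb(r.x).reshape(-1,2).round(1))
# bystanders rough (top)
for n,u,z in(("spool",(708,275),60),("jar",(374,103),262),("plier",(90,460),6),("block",(222,85),238)):
    g=least_squares(lambda q:(proj(T,[q[0],q[1],z])-tz(u)).ravel(),[700,100]).x; print(n,g)
E
```

```text
[ 5.75835103e+02  2.08241588e+02 -1.10009482e-01  1.59768305e+00]
[[ 1.2  1. ]
 [ 2.6 -0.3]
 [-0.4 -1.4]
 [-1.4 -0.2]
 [-0.4 -3. ]
 [ 0.7 -0.2]
 [ 0.3 -0. ]
 [-2.1  1.6]
 [-2.2  0.8]
 [-1.  -0.9]
 [ 0.5 -0.1]
 [ 0.6 -2.2]]
[ 7.23806832e+02  1.81094387e+02 -1.04859476e-01]
[[ 1.1  0.4]
 [ 1.2 -0.4]
 [ 0.4 -0.4]
 [-0.3  0.5]
 [-1.3 -2. ]
 [ 1.5 -0.5]
 [ 0.   0. ]
 [-2.7 -2.8]]
spool [ 608.21209127 -176.78573671]
jar [734.02961717 130.26361544]
plier [434.70952144 409.06849343]
block [753.48739457 253.24130853]
```

```bash
python3 - <<'E'
import cv2
a=cv2.imread("pics/top0.png"); b=cv2.imread("pics/scene0.png")
A=cv2.resize(a[220:305,10:170],(640,340),interpolation=cv2.INTER_CUBIC); cv2.imwrite("pics/fan_t.png",A)
cv2.imwrite("pics/fan_s.png",cv2.resize(b[40:240,60:220],None,fx=3,fy=3,interpolation=cv2.INTER_CUBIC))
E
```

```text
(no output)
```

View pics/fan_t.png

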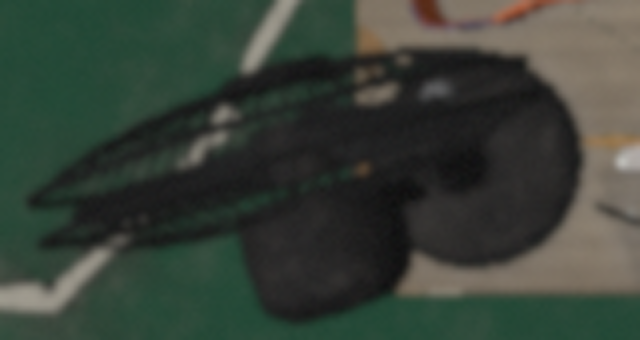

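View pics/fan_s.png

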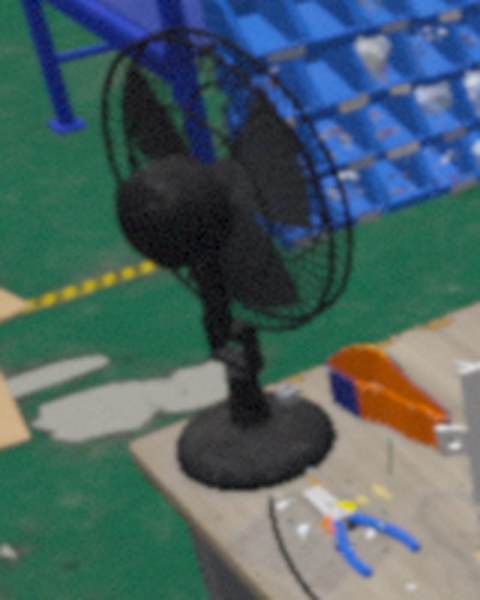

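```bash
cat >> h.py <<'E'
def tri(T,S,ut,us):
    r=least_squares(lambda X:np.r_[proj(T,X)[0]-ut,proj(S,X)[0]-us],[500,500,200]); return r.x.round(0),round(r.cost,1)
E
python3 - <<'E'
from h import *
from bench import capture
T=capture("top");S=capture("scene")
print("cage R",tri(T,S,(141,236),(177,120)),"motor",tri(T,S,(91,287),(118,110)),"base",tri(T,S,(134,261),(145,186)))
E
```

```text
cage R (array([518., 468., 271.]), np.float64(2.4)) motor (array([397., 580., 298.]), np.float64(12.2)) base (array([431., 573.,  25.]), np.float64(0.2))
```

```bash
python3 -m creep '[[-0.6,-1,0,0],[-0.6,-1,0,0],[-0.6,-1,0,0],[-0.86,-0.38,0,0],[-0.86,-0.38,0,0]]' -1 20
```

```text
clock: 0.98
position: [292.4, 398.2, 239.1]
tcp_rot: [0.0, 0.133, 0.991, 0.0]
contact_force: [1.0, 0.2, 0.9]
opening: 0.458
```

```bash
python3 -m creep '[[-0.86,-0.38,0,0],[-0.86,-0.38,0,0],[0,0,0,-0.306],[-0.9,0.06,0,0],[-0.9,0.06,0,0]]'
```

```text
clock: 1.6
position: [455.7, 336.5, 239.0]
tcp_rot: [0.0, 0.053, 0.999, 0.0]
contact_force: [-0.9, 0.8, 0.5]
opening: 0.001
```

```bash
python3 -m creep '[[-0.9,0.06,0,0],[-0.9,0.06,0,0],[0,0,0.6,0],[0,0,0.6,0],[0,0,0,0]]'
```

```text
clock: 2.22
position: [543.3, 331.8, 176.5]
tcp_rot: [-0.002, 0.053, 0.999, -0.001]
contact_force: [-0.4, -0.3, 0.7]
opening: 0.007
```

```bash
python3 - <<'E'
from bench import get_obs, capture
from h import *
import cv2
o=get_obs(); print(o["position"],o["q"].round(3),o["tcp_rot"].round(3),o["contact_force"].round(1),o["opening"])
for n in("scene","top","wrist"):
    c=capture(n); a=c["color"][:,:,::-1]
    if n!="wrist": print(n,proj(c,o["position"]))
    if n=="scene": a=cv2.resize(a[100:270,140:366],None,fx=3.5,fy=3.5,interpolation=cv2.INTER_CUBIC)
    if n=="top": a=cv2.resize(a[120:300,160:400],None,fx=3.3,fy=3.3,interpolation=cv2.INTER_CUBIC)
    cv2.imwrite(f"pics/{n}1.png",a)
E
```

```text
[543.25268388 331.78685112 176.51601573] [-0.705  0.585  0.123  1.63  -0.084  0.937  0.913] [-0.002  0.053  0.999 -0.001] [-0.4 -0.3  0.7] 0.006574772230384074
scene [[213.41192347 165.52931155]]
top [[201.72649545 224.96606784]]
```

View pics/scene1.png

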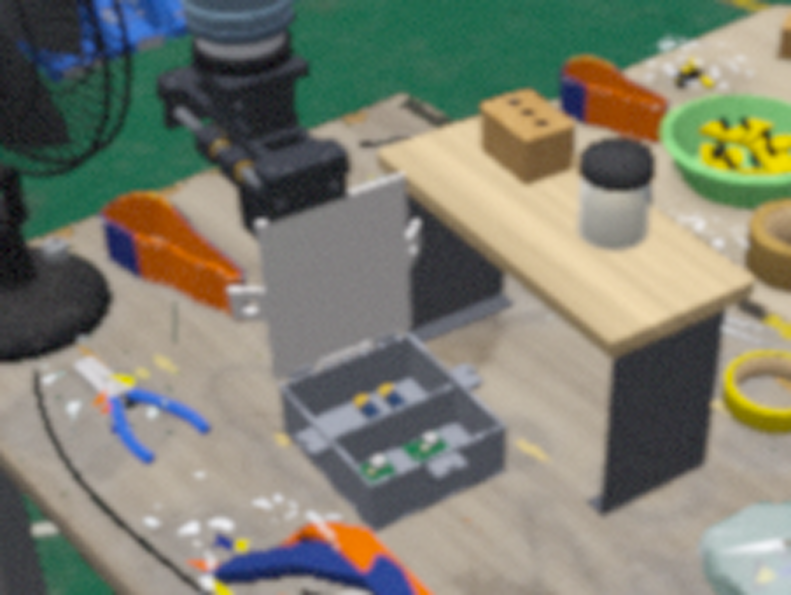

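View pics/wrist1.png

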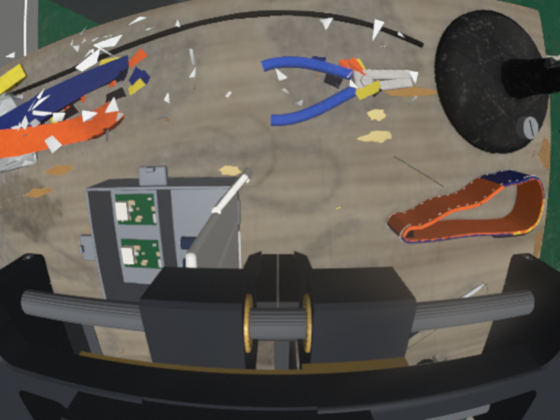

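```bash
python3 -m creep '[[0,-0.38,0.07,0],[0,-0.35,0.03,0],[0,-0.35,0.04,0],[0,-0.33,0.12,0],[0,-0.32,0.16,0]]'
```

```text
clock: 3.0
position: [535.7, 245.2, 157.5]
tcp_rot: [0.0, 0.054, 0.999, -0.0]
contact_force: [0.1, 0.1, -0.1]
opening: 0.005
```

```bash
python3 -m creep '[[0,-0.28,0.21,0],[0,-0.26,0.24,0],[0,-0.2,0.28,0],[0,-0.18,0.31,0],[0,0,0,0]]'; python3 - <<'E'
from bench import get_obs, capture
from h import *
import cv2
c=capture("scene"); a=c["color"][:,:,::-1]
cv2.imwrite("pics/scene2.png",cv2.resize(a[100:270,140:366],None,fx=3.5,fy=3.5,interpolation=cv2.INTER_CUBIC))
E
```

```text
clock: 3.62
position: [529.6, 199.7, 104.1]
tcp_rot: [-0.001, 0.054, 0.999, -0.001]
contact_force: [1.6, 0.2, -0.2]
opening: 0.006
```

View pics/scene2.png

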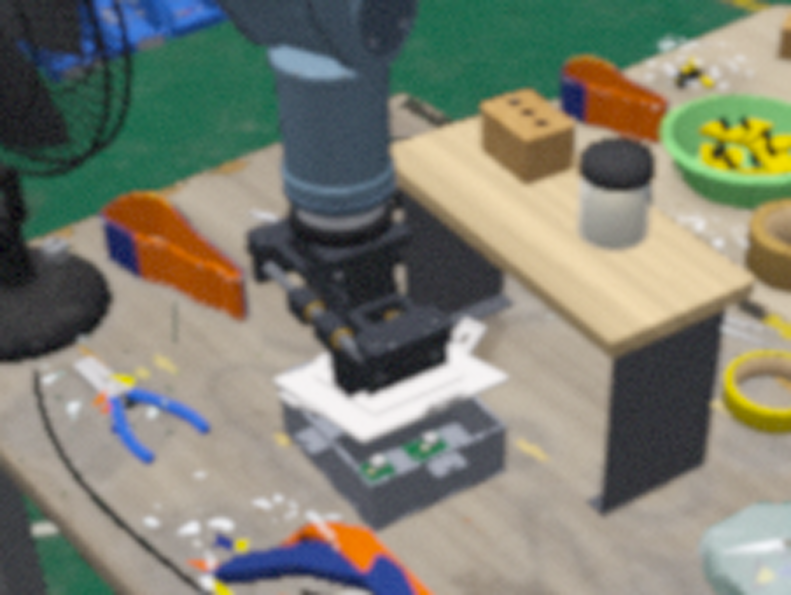

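```bash
python3 -m creep '[[0,-0.1,0.22,0],[0,-0.06,0.22,0],[0,-0.05,0.22,0],[0,-0.02,0.22,0],[0,0,0.06,0]]'
```

```text
clock: 4.3
position: [529.6, 189.3, 59.7]
tcp_rot: [-0.0, 0.053, 0.999, -0.0]
contact_force: [-10.0, -3.7, 36.7]
opening: 0.007
```

```bash
python3 -m creep '[[0,0,0,0],[0,0,-0.3,0],[0,0,-1,0],[0.5,0,-1,0],[1,0,0,0]]'; python3 - <<'E'
from bench import get_obs, capture
from h import *
import cv2
for n in("scene","top","wrist"):
    c=capture(n); a=c["color"][:,:,::-1]
    if n=="scene": a=cv2.resize(a[130:270,160:346],None,fx=4.2,fy=4.2,interpolation=cv2.INTER_CUBIC)
    if n=="top": a=cv2.resize(a[120:300,160:400],None,fx=3.3,fy=3.3,interpolation=cv2.INTER_CUBIC)
    cv2.imwrite(f"pics/{n}3.png",a)
E
```

```text
clock: 4.92
position: [458.1, 198.7, 177.4]
tcp_rot: [0.004, 0.054, 0.999, 0.002]
contact_force: [-0.4, 1.1, -0.8]
opening: 0.006
```

View pics/scene3.png

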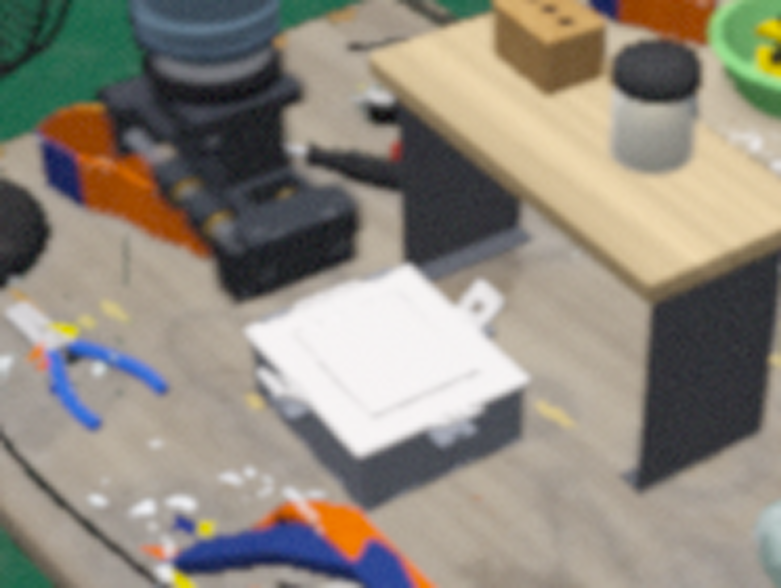

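View pics/wrist3.png

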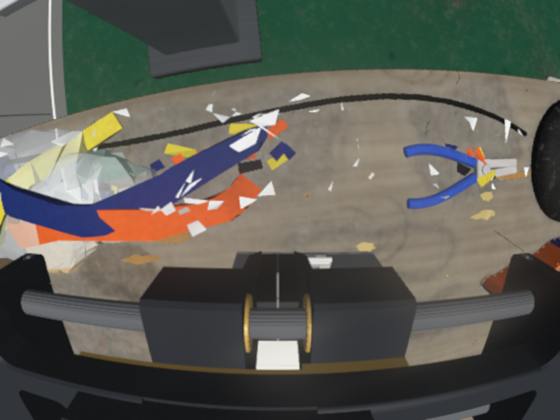

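View pics/top3.png

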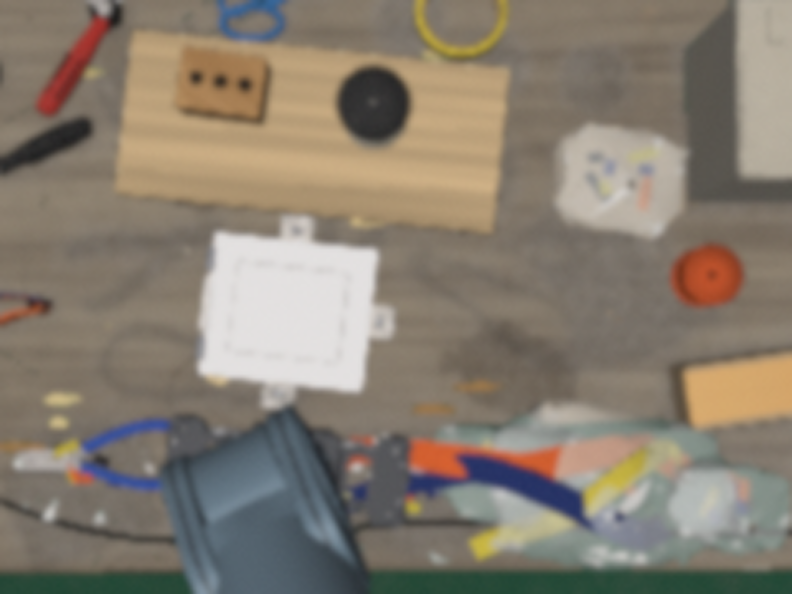

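```bash
python3 - <<'E'
from h import *
from bench import capture
T=capture("top");S=capture("scene")
tz=lambda u:np.array(u)/3.3+[160,120]
sz=lambda u:np.array(u)/4.2+[160,130]
C=np.array([[-67,-77,58],[67,-77,58],[67,77,58],[-67,77,58]])
ct=tz([(362,391),(379,249),(213,232),(197,375)]); cs=sz([(358,458),(528,380),(410,265),(247,331)])
f1=lambda p,k:np.r_[proj(T,place(*p,C))-ct,proj(S,place(*p,C))-cs][k].ravel()
for k in(slice(0,8),slice(0,4),slice(4,8)):
    r=least_squares(lambda p:f1(p,k),[576,208,-.1]); print(r.x); print(f1(r.x,slice(0,8)).reshape(-1,2).round(1).tolist())
E
```

```text
[ 5.77010605e+02  2.11922220e+02 -1.15338338e-01]
[[0.7, 0.0], [0.4, -0.3], [1.1, -0.7], [0.8, -0.8], [-0.5, -0.6], [0.1, -0.3], [-1.1, -0.5], [-1.6, -0.6]]
[ 5.75663024e+02  2.14266529e+02 -1.08334201e-01]
[[0.1, 0.3], [-0.4, -0.1], [0.1, -0.1], [0.2, -0.1], [-1.2, -0.8], [-0.7, -0.7], [-2.2, -0.7], [-2.6, -0.7]]
[ 5.77426806e+02  2.08895234e+02 -1.24622397e-01]
[[1.5, 0.1], [1.6, -0.2], [2.3, -1.1], [1.6, -1.1], [-0.1, -0.1], [0.9, 0.4], [-0.0, -0.1], [-0.8, -0.4]]
```

```bash
python3 -m creep '[[-0.7,0.56,0.4,0],[0,0,1,0],[0,0,0.5,0],[0,0,0.25,0],[0,0,0.2,0]]'
```

```text
clock: 5.8
position: [493.2, 221.5, 56.3]
tcp_rot: [-0.0, 0.054, 0.999, -0.0]
contact_force: [-13.7, -5.4, 61.6]
opening: 0.005
```

```bash
python3 -m creep '[[0,0,-0.5,0],[0,0,-0.7,0],[-0.84,-0.98,0,0],[-0.84,-0.98,0,0],[0,0,0,0]]'; python3 - <<'E'
from bench import get_obs, capture
from h import *
import cv2
print(get_obs()["position"])
for n in("scene","top"):
    c=capture(n); a=c["color"][:,:,::-1]
    if n=="scene": a=cv2.resize(a[130:270,160:346],None,fx=4.2,fy=4.2,interpolation=cv2.INTER_CUBIC)
    if n=="top": a=cv2.resize(a[120:300,160:400],None,fx=3.3,fy=3.3,interpolation=cv2.INTER_CUBIC)
    cv2.imwrite(f"pics/{n}4.png",a)
E
```

```text
clock: 6.42
position: [567.5, 111.6, 116.8]
tcp_rot: [0.002, 0.058, 0.998, -0.001]
contact_force: [-0.5, 0.0, -0.5]
opening: 0.003
[567.53865822 111.62605751 116.75960419]
```

View pics/scene4.png

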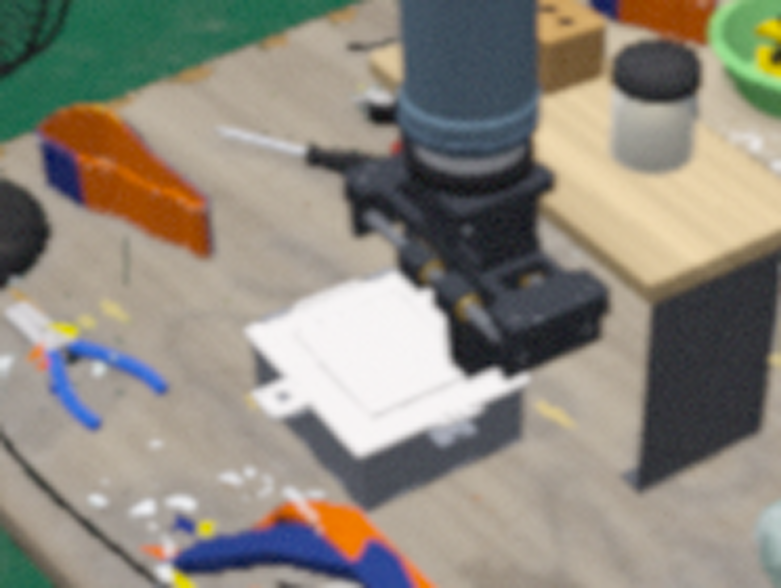

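```bash
python3 -m creep '[[0,0.04,0.5,0],[0,0,0.35,0],[0,0,0.15,0],[0,0,0.12,0],[0,0,0.06,0]]'
```

```text
clock: 7.15
position: [563.7, 121.4, 57.8]
tcp_rot: [-0.0, 0.053, 0.999, 0.0]
contact_force: [-7.1, -1.8, 22.7]
opening: 0.005
```

```bash
python3 -m creep '[[0,0,-0.5,0],[0,0,-1,0],[1,0,-1,0],[1,0,-0.5,0],[1,0,0,0]]'; python3 - <<'E'
from bench import get_obs, capture
from h import *
import cv2
o=get_obs();print(o["position"],o["q"].round(3))
for n in("scene","top"):
    c=capture(n); a=c["color"][:,:,::-1]
    if n=="scene": a=cv2.resize(a[130:270,160:346],None,fx=4.2,fy=4.2,interpolation=cv2.INTER_CUBIC)
    if n=="top": a=cv2.resize(a[120:300,160:400],None,fx=3.3,fy=3.3,interpolation=cv2.INTER_CUBIC)
    cv2.imwrite(f"pics/{n}5.png",a)
E
```

```text
clock: 7.78
position: [420.0, 137.3, 203.2]
tcp_rot: [0.002, 0.053, 0.999, 0.001]
contact_force: [0.1, 1.4, -0.5]
opening: 0.007
[420.03277661 137.31691287 203.24744671] [-0.529  0.23   0.127  2.108 -0.041  0.801  1.089]
```

View pics/scene5.png

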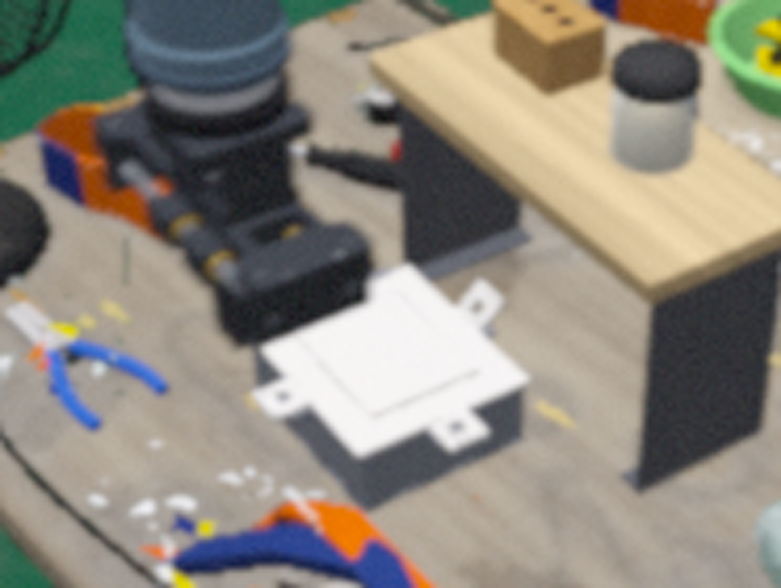

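View pics/top5.png

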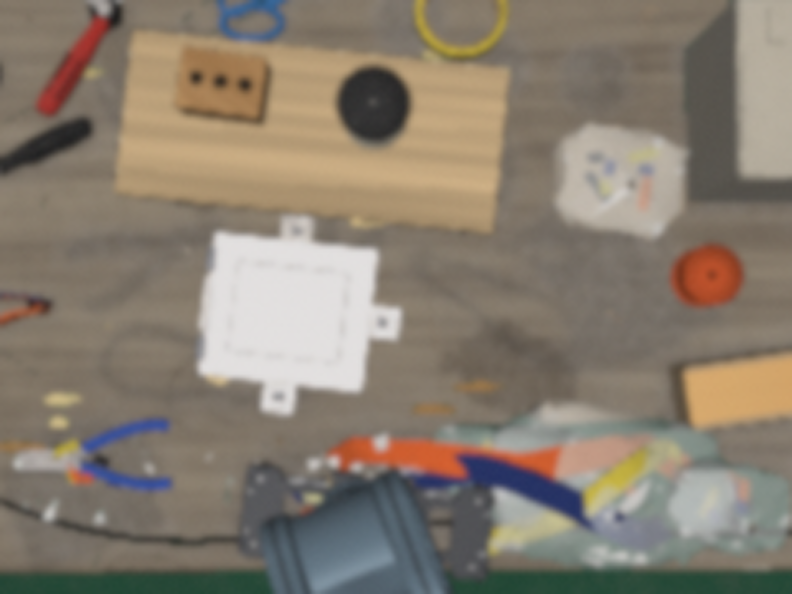

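```bash
python3 -m creep '[[-0.3,-0.9,-0.5,0],[-0.3,-0.9,-0.5,0],[-0.3,-0.9,-0.5,0],[-0.3,-0.9,-0.5,0],[-0.3,0,-1,0]]';python3 -m creep '[[-0.6,0,-0.8,0],[-0.6,0,-0.8,0],[-0.6,0,-0.8,0],[-0.6,0,-0.8,0],[-0.6,0,-0.8,0]]'; python3 - <<'E'
from bench import get_obs
o=get_obs();print(o["position"],o["q"].round(3),o["tcp_rot"].round(3))
E
```

```text
clock: 8.5
position: [475.1, -54.7, 351.4]
tcp_rot: [-0.001, 0.056, 0.998, -0.001]
contact_force: [0.7, 0.5, 0.5]
opening: 0.005
clock: 9.12
position: [626.2, -66.6, 552.6]
tcp_rot: [0.0, 0.053, 0.999, 0.0]
contact_force: [-0.4, -0.2, 0.6]
opening: 0.006
[626.22611124 -66.59477523 552.64415446] [-0.173  0.384  0.339  1.065 -0.126  1.71   1.59 ] [0.    0.053 0.999 0.   ]
```

```bash
python3 -m creep '[[-0.4,0,-0.8,0],[-0.4,0,-0.8,0],[-0.4,0,-0.8,0],[-0.4,0,-0.8,0],[-0.4,0,-0.8,0]]'; python3 - <<'E'
from bench import get_obs
o=get_obs();print(o["position"],o["q"].round(3),o["tcp_rot"].round(3))
E
```

```text
clock: 9.75
position: [673.5, -72.0, 667.9]
tcp_rot: [0.061, 0.053, 0.997, -0.003]
contact_force: [0.4, -0.1, 0.3]
opening: 0.006
[673.50824394 -71.99613639 667.93805457] [-0.076  0.492  0.276  0.63  -0.144  1.909  1.569] [ 0.061  0.053  0.997 -0.003]
```

```bash
cat >> h.py <<'E'
def st():
    from bench import get_obs
    o=get_obs(); w,x,y,z=o["tcp_rot"]; R=Rot.from_quat([x,y,z,w]).as_matrix()
    zt=R[:,2]; print(o["clock"].round(2),"p",o["position"].round(1),"q",o["q"].round(2),"F",o["contact_force"].round(1)); print("lean %.1f az %.3f"%(np.degrees(np.arccos(-zt[2])),np.arctan2(zt[1],zt[0]))); print(R.round(3)); return o,R
E
python3 -c "from h import *;st()"; python3 -m creep '[[-0.2,0,-1,0],[-0.2,0,-1,0],[-0.2,0,-1,0],[-0.2,0,-1,0],[-0.2,0,-1,0]]';python3 -c "from h import *;st()"
```

```text
clock: 10.38
position: [617.7, -66.3, 783.4]
tcp_rot: [0.154, 0.053, 0.987, -0.008]
contact_force: [-0.6, -1.1, 0.2]
opening: 0.005Traceback (most recent call last):
  File "<string>", line 1, in <module>
    from h import *;st()
                    ~~^^
  File "h.py", line 15, in st
    zt=R[:,2]; print(o["clock"].round(2),"p",o["position"].round(1),"q",o["q"].round(2),"F",o["contact_force"].round(1)); print("lean %.1f az %.3f"%(np.degrees(np.arccos(-zt[2])),np.arctan2(zt[1],zt[0]))); print(R.round(3)); return o,R
                     ^^^^^^^^^^^^^^^^
AttributeError: 'float' object has no attribute 'round'
Traceback (most recent call last):
  File "h.py", line 15, in st
    zt=R[:,2]; print(o["clock"].round(2),"p",o["position"].round(1),"q",o["q"].round(2),"F",o["contact_force"].round(1)); print("lean %.1f az %.3f"%(np.degrees(np.arccos(-zt[2])),np.arctan2(zt[1],zt[0]))); print(R.round(3)); return o,R
                     ^^^^^^^^^^^^^^^^
AttributeError: 'float' object has no attribute 'round'
```

```bash
sed -i 's/o\["clock"\].round(2)/o["clock"]/' h.py; python3 -c "from h import *;st()"; python3 -m creep '[[-0.2,0,-1,0],[-0.2,0,-1,0],[-0.2,0,-1,0],[-0.2,0,-1,0],[-0.2,0,-1,0]]';python3 -c "from h import *;st()"
```

```text
10.375 p [617.7 -66.3 783.4] q [-0.15  0.34  0.36  0.6  -0.15  1.91  1.57] F [-0.6 -1.1  0.2]
lean 17.7 az -0.105
[[-0.947  0.106  0.303]
 [ 0.101  0.994 -0.032]
 [-0.304  0.001 -0.953]]
clock: 11.0
position: [539.3, -58.3, 887.0]
tcp_rot: [0.243, 0.052, 0.969, -0.012]
contact_force: [-0.4, 0.6, -1.5]
opening: 0.003
11.0 p [539.3 -58.3 887. ] q [-0.36  0.17  0.56  0.59 -0.13  1.91  1.56] F [-0.4  0.6 -1.5]
lean 28.2 az -0.104
[[-0.877  0.106  0.469]
 [ 0.094  0.994 -0.049]
 [-0.472  0.001 -0.882]]
```

Pushing against the wrist limit leans the tool the right way: 28° now, at azimuth -0.104, which is the case's x direction. I'll carry on to about 40°.

```bash
python3 -m creep '[[-0.3,0,-1,0],[-0.3,0,-1,0],[-0.3,0,-1,0],[-0.3,0,-1,0],[-0.3,0,-1,0]]';python3 -c "from h import *;st()"
```

```text
clock: 11.62
position: [468.1, -51.3, 972.2]
tcp_rot: [0.327, 0.05, 0.944, -0.017]
contact_force: [-0.7, 0.5, 0.3]
opening: 0.006
11.625 p [468.1 -51.3 972.2] q [-1.09  0.03  1.2   0.55 -0.03  1.91  1.54] F [-0.7  0.5  0.3]
lean 38.2 az -0.104
[[-0.781  0.106  0.616]
 [ 0.084  0.994 -0.064]
 [-0.619  0.001 -0.785]]
```

```bash
python3 -m creep '[[0.2,0,0.6,0],[0.36,0.2,0.8,0],[0.56,0.45,0.88,0],[0.56,0.45,0.88,0],[0.56,0.45,0.88,0]]';python3 -c "from h import *;st()"
```

```text
clock: 12.25
position: [506.6, 22.2, 750.0]
tcp_rot: [0.321, 0.054, 0.945, -0.012]
contact_force: [0.8, 0.2, 0.5]
opening: 0.002
12.25 p [506.6  22.2 750. ] q [-1.14 -0.33  0.52  1.42  0.57  1.47  0.96] F [0.8 0.2 0.5]
lean 37.5 az -0.095
[[-0.788  0.109  0.606]
 [ 0.094  0.994 -0.058]
 [-0.609  0.011 -0.793]]
```

```bash
python3 -m creep '[[0.2,0.53,0.93,0],[0.2,0.53,0.93,0],[0.2,0.53,0.93,0],[0.2,0.53,0.93,0],[0,0,0,0]]';python3 -c "from h import *;st()"
```

```text
clock: 12.88
position: [599.0, 121.5, 576.8]
tcp_rot: [0.319, 0.052, 0.946, -0.015]
contact_force: [0.2, 0.5, 0.4]
opening: 0.001
12.875 p [599.  121.5 576.8] q [-1.18 -0.1   0.67  1.68  0.48  1.03  0.83] F [0.2 0.5 0.4]
lean 37.2 az -0.103
[[-0.791  0.109  0.601]
 [ 0.089  0.994 -0.062]
 [-0.605  0.004 -0.796]]
```

```bash
python3 -m creep '[[0.78,0.34,0.8,0],[0.78,0.34,0.8,0],[0.78,0.34,0.8,0],[0.78,0.34,0.8,0],[0.78,0.34,0.8,0]]';python3 -m creep '[[0,0,0,0],[0,0,0,0],[0,0,0,0],[0,0,0,0],[0,0,0,0]]';python3 - <<'E'
from h import *
from bench import capture
import cv2
st()
for n in("scene","top","wrist"):
    c=capture(n); cv2.imwrite(f"pics/{n}6.png",c["color"][:,:,::-1])
E
```

```text
clock: 13.5
position: [577.3, 211.6, 305.0]
tcp_rot: [0.322, 0.054, 0.945, -0.012]
contact_force: [0.8, -0.4, 0.7]
opening: 0.007
clock: 14.12
position: [576.9, 210.5, 304.9]
tcp_rot: [0.321, 0.054, 0.945, -0.013]
contact_force: [-0.3, -0.1, -1.6]
opening: 0.009
14.125 p [576.9 210.5 304.9] q [-1.21  0.2   0.64  2.09  0.69  0.46  0.29] F [-0.3 -0.1 -1.6]
lean 37.5 az -0.098
[[-0.788  0.111  0.606]
 [ 0.094  0.994 -0.059]
 [-0.609  0.01  -0.793]]
```

View pics/scene6.png

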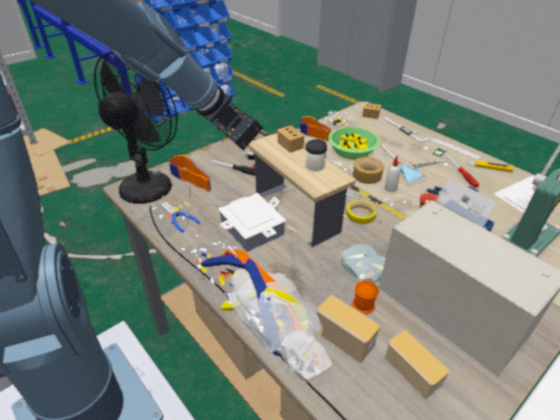

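```bash
python3 -m creep '[[0.38,0,0.5,0],[0.38,0,0.5,0],[0.38,0,0.5,0],[0.38,0,0.5,0],[0,0,0,0]]';python3 -c "from h import *;st()"
```

```text
clock: 14.9
position: [576.9, 209.7, 188.9]
tcp_rot: [0.32, 0.053, 0.946, -0.017]
contact_force: [-0.5, -0.1, 0.2]
opening: 0.005
14.9 p [576.9 209.7 188.9] q [-1.16  0.45  0.62  2.18  1.09  0.2  -0.23] F [-0.5 -0.1  0.2]
lean 37.4 az -0.110
[[-0.789  0.112  0.604]
 [ 0.09   0.994 -0.067]
 [-0.608  0.001 -0.794]]
```

```bash
python3 -m creep '[[0,0,0.4,0],[0,0,0.4,0],[0,0,0.4,0],[0,0,0.4,0],[0,0,0.4,0]]';python3 -c "from h import *;st()"
```

```text
clock: 15.52
position: [639.3, 203.6, 111.9]
tcp_rot: [0.322, 0.054, 0.945, -0.016]
contact_force: [0.6, -0.5, 0.2]
opening: 0.006
15.525 p [639.3 203.6 111.9] q [-0.84  0.63  0.35  2.07  1.78  0.22 -0.88] F [ 0.6 -0.5  0.2]
lean 37.6 az -0.108
[[-0.787  0.113  0.607]
 [ 0.092  0.994 -0.066]
 [-0.611  0.004 -0.792]]
```

```bash
python3 - <<'E'
from bench import capture
import cv2
for n in("scene","wrist"):
    c=capture(n); a=c["color"][:,:,::-1]
    if n=="scene": a=cv2.resize(a[130:270,180:366],None,fx=4.2,fy=4.2,interpolation=cv2.INTER_CUBIC)
    cv2.imwrite(f"pics/{n}7.png",a)
E
```

```text
(no output)
```

View pics/scene7.png

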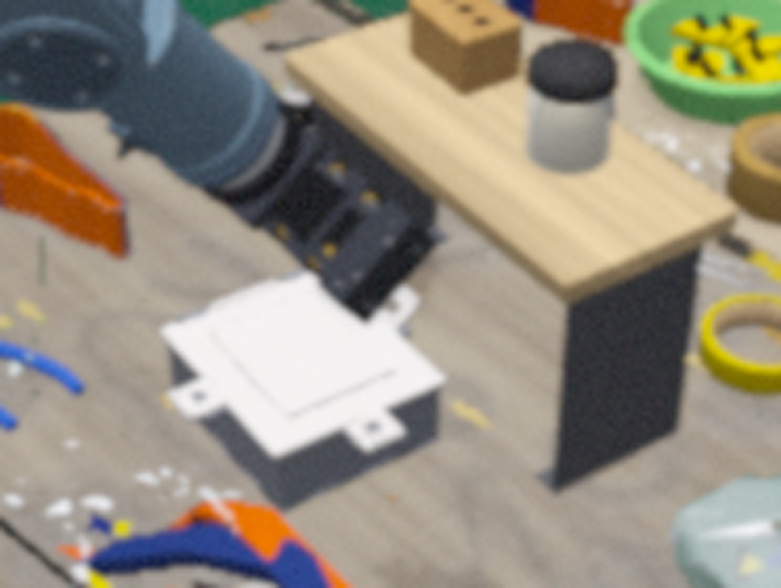

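View pics/wrist7.png

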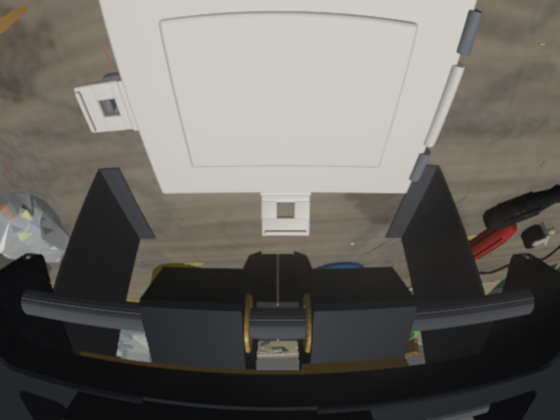

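```bash
python3 -m creep '[[0.07,0.08,0.3,0],[0.06,0,0.3,0],[0,0,0.2,0],[0,0,0.15,0],[0,0,0.1,0]]';python3 -c "from h import *;st()"
```

```text
clock: 16.25
position: [665.6, 204.7, 65.8]
tcp_rot: [0.322, 0.054, 0.945, -0.016]
contact_force: [-1.8, -0.3, 1.9]
opening: 0.007
16.25 p [665.6 204.7  65.8] q [-0.71  0.73  0.22  2.01  1.96  0.27 -1.03] F [-1.8 -0.3  1.9]
lean 37.6 az -0.108
[[-0.787  0.113  0.606]
 [ 0.092  0.994 -0.065]
 [-0.61   0.004 -0.793]]
```

```bash
python3 -m creep '[[0.02,0,0.04,0],[0.02,0,0.04,0],[0,0,0,0],[0.02,0,0.03,0],[0,0,0,0]]';python3 - <<'E'
from h import *
st()
from bench import capture
import cv2
for n in("scene","wrist"):
    c=capture(n); a=c["color"][:,:,::-1]
    if n=="scene": a=cv2.resize(a[130:270,180:366],None,fx=4.2,fy=4.2,interpolation=cv2.INTER_CUBIC)
    cv2.imwrite(f"pics/{n}8.png",a)
E
```

```text
clock: 16.88
position: [666.6, 204.8, 61.5]
tcp_rot: [0.323, 0.054, 0.945, -0.016]
contact_force: [-13.6, -1.3, 24.0]
opening: 0.007
16.875 p [666.6 204.8  61.5] q [-0.7   0.73  0.21  2.01  1.98  0.29 -1.05] F [-13.6  -1.3  24. ]
lean 37.7 az -0.107
[[-0.785  0.113  0.608]
 [ 0.093  0.994 -0.065]
 [-0.612  0.005 -0.791]]
```

View pics/wrist8.png

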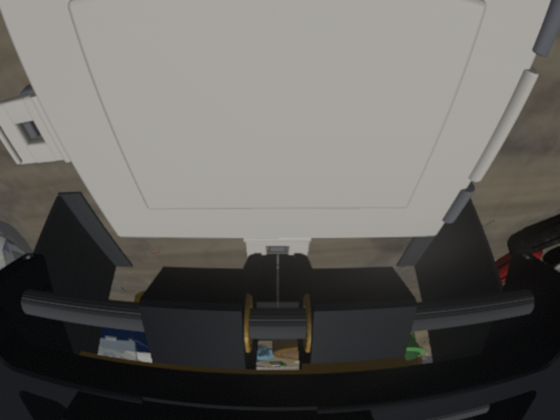

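View pics/scene8.png

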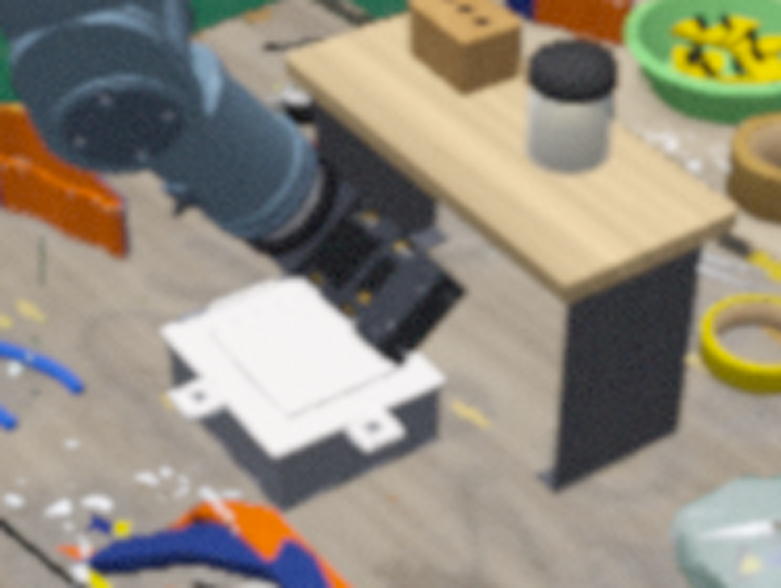

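```bash
python3 -m creep '[[0,0,-0.3,0],[0,0,-0.6,0],[0,0,-0.7,0],[0,0,-0.7,0],[0,0,-0.7,0]]';python3 -m creep '[[-0.3,0,-0.7,0],[-0.3,0,-0.7,0],[-0.3,0,-0.7,0],[0,0,0,0],[0,0,0,0]]';python3 - <<'E'
from h import *
st()
from bench import capture
import cv2
for n in("scene","wrist","top"):
    c=capture(n); a=c["color"][:,:,::-1]
    if n=="scene": a=cv2.resize(a[130:270,180:366],None,fx=4.2,fy=4.2,interpolation=cv2.INTER_CUBIC)
    if n=="top": a=cv2.resize(a[120:300,160:400],None,fx=3.3,fy=3.3,interpolation=cv2.INTER_CUBIC)
    cv2.imwrite(f"pics/{n}9.png",a)
E
```

```text
clock: 17.6
position: [574.0, 214.9, 178.7]
tcp_rot: [0.321, 0.054, 0.945, -0.016]
contact_force: [0.1, 0.8, -0.4]
opening: 0.006
clock: 18.23
position: [546.7, 216.9, 288.0]
tcp_rot: [0.321, 0.054, 0.945, -0.016]
contact_force: [-0.2, 0.5, -0.8]
opening: 0.007
18.225 p [546.7 216.9 288. ] q [-0.94  0.17  0.26  2.14  0.9   0.53  0.04] F [-0.2  0.5 -0.8]
lean 37.5 az -0.108
[[-0.788  0.113  0.605]
 [ 0.092  0.994 -0.066]
 [-0.609  0.004 -0.793]]
```

View pics/scene9.png

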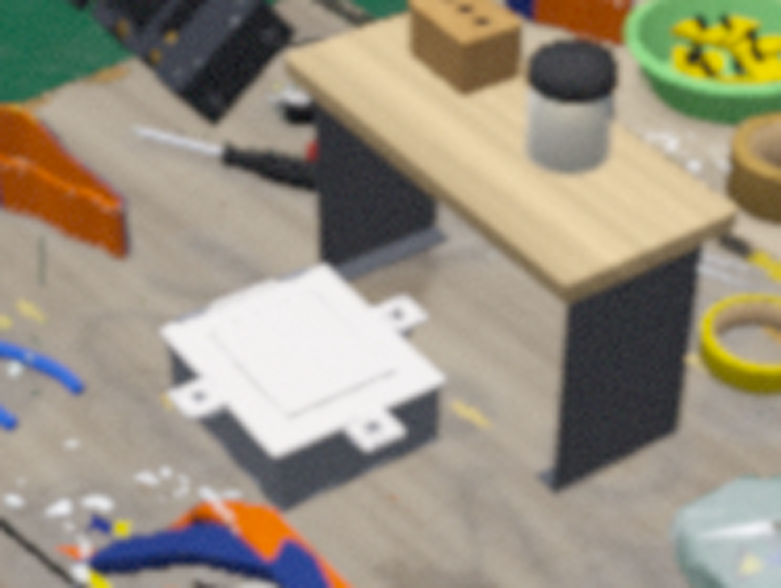

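View pics/wrist9.png

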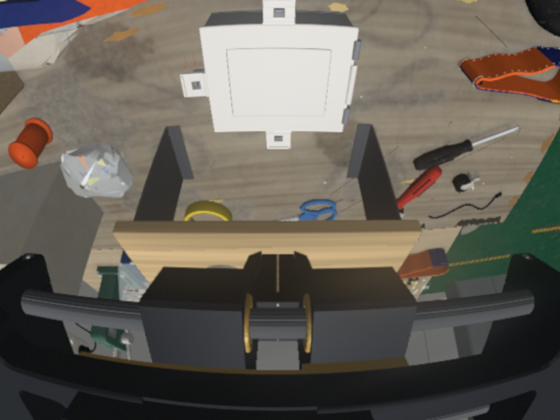

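View pics/top9.png

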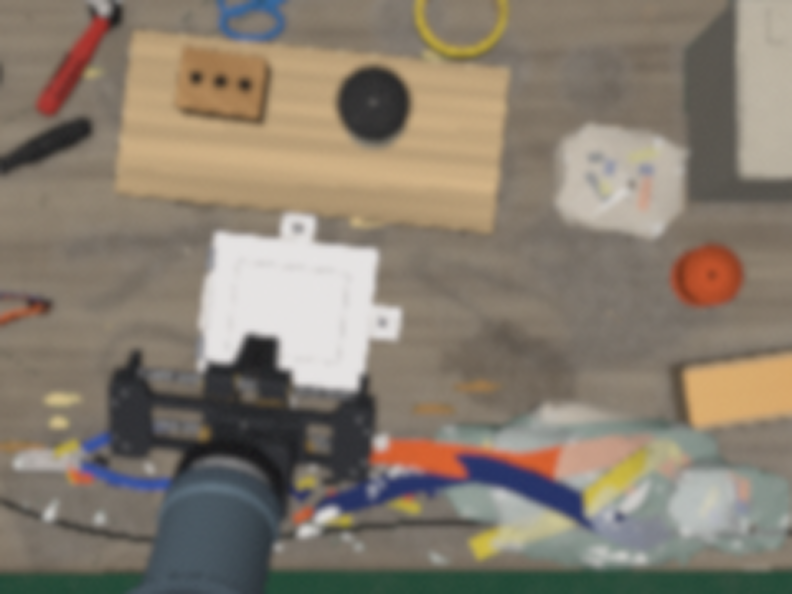

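```bash
python3 -c "
from bench import sign_off; print(sign_off())"
```

```text
the job is handed in; nothing more can be done
None
```

The lid is shut and all three snap tabs are pressed flat. I handed the job in at about 18.4 s of the 58 s allowed; sign-off gives no verdict.

- **Lid:** I swung it shut with the closed fingers off-centre, clear of the tabs. A picture afterwards showed it flat with all three tabs still up.
- **Front and side tabs:** I pressed these straight down with the tool vertical, and both showed flat in the next pictures. The front press peaked at about 62 N at the fingertips, more than was needed. The side press landed about 7 mm closer to the lid than planned, so it may also have rested on the lid's edge.
- **Rear tab:** The moves have no tilt command. I raised the arm against its wrist joint limit until the tool leaned back about 38° in line with the case. I then came in under the shelf edge along the tool axis and pressed with about 28 N.

**Last checks:** In the final scene and wrist pictures the lid is down and all three tabs lie flat. The lid's corners are at the same pixels as when it was first shut. The spool, jar and wooden block had not moved, and the visible part of the pliers was where it had been. The arm was clear, with a contact force of about 1 N, which is sensor noise.

The two cameras put the case about 5 mm apart in y, so I used the value between them. I had no direct reading of the lid and tab angles and judged them from the pictures and press forces only.

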